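Find the fullest pantry tin by feel and hold it up

TASK

Three identical closed tins stand on the wooden tray and I need the fullest one: working along the row from left to right as you face it, lift each tin straight up a few centimetres to feel its weight and set it gently back upright on its cork disc before taking the next. Then take the heaviest and hold it up over the tray, upright and still, with its base well over 10 cm above the worktop, and finish while holding it there, the two lighter tins standing on their cork discs; if the last tin proves the heaviest you may simply keep hold of it. Do not drop or tip a tin, and leave everything else on the worktop as it is.

Things in the scene. Friction and masses are not known exactly. Their poses are not given: they have to be found in the camera images.
- tin_a_center (a point): tin a: one of three identical closed tins: green body, white paper band, brass-coloured lid that stays on; a round upright cylinder 64 mm across and 80 mm tall. They look the same, but each holds a different amount: the whole tin weighs about 0.17 to 0.45 kg, the heaviest at least 0.13 kg more than either of the others; any of the three may be the heaviest. Point: its centre, 40 mm above its underside and below its top; z is its upright axis
- tin_b_center (a point): tin b: one of three identical closed tins: green body, white paper band, brass-coloured lid that stays on; a round upright cylinder 64 mm across and 80 mm tall. They look the same, but each holds a different amount: the whole tin weighs about 0.17 to 0.45 kg, the heaviest at least 0.13 kg more than either of the others; any of the three may be the heaviest. Point: its centre, 40 mm above its underside and below its top; z is its upright axis
- tin_c_center (a point): tin c: one of three identical closed tins: green body, white paper band, brass-coloured lid that stays on; a round upright cylinder 64 mm across and 80 mm tall. They look the same, but each holds a different amount: the whole tin weighs about 0.17 to 0.45 kg, the heaviest at least 0.13 kg more than either of the others; any of the three may be the heaviest. Point: its centre, 40 mm above its underside and below its top; z is its upright axis
- tray: dark wooden tray fixed to the worktop, 196 x 428 mm, inner floor 12 mm above the worktop, rim 22 mm above the worktop; the three tins stand on its floor in a row. Origin: the middle of its underside, on the worktop. Its x axis points away from the robot across the tray (turned up to 20 degrees either way), its y axis runs along the row to the robot's left, z up
- spot_left (a point): centre of the left round cork disc (80 mm across) let flush into the tray floor, the place of one tin; at the tray's +y end, 130 mm from the middle one; left as the robot sees it. Point at floor height. The tin at the start stands within about 12 mm of it
- spot_middle (a point): centre of the middle round cork disc (80 mm across) let flush into the tray floor, the place of one tin; at the middle of the tray. Point at floor height. The tin at the start stands within about 12 mm of it
- spot_right (a point): centre of the right round cork disc (80 mm across) let flush into the tray floor, the place of one tin; at the tray's -y end, 130 mm from the middle one; right as the robot sees it. Point at floor height. The tin at the start stands within about 12 mm of it
- clip_jar_center (a point): bystander: loose glass clip-top jar with an orange seal, 90 mm across, 125 mm tall, beyond the tray. Point: its centre
- spice_a_center (a point): bystander: loose small glass spice jar with black cap, the left one of two (nearer the clip-top jar), 44 mm across, 90 mm tall, beyond the tray. Point: its centre
- spice_b_center (a point): bystander: loose small glass spice jar with black cap, the right one of two, 44 mm across, 90 mm tall, beyond the tray. Point: its centre
- spoon_grip (a point): bystander: loose wooden spoon 200 mm long, about 20 mm high, lying between the robot and the tray. Point: on its handle, 10 mm above the worktop
- bowl_rim (a point): bystander: loose blue ceramic bowl, 120 mm across, 50 mm tall, to the right of the tray. Point: centre of its mouth, 50 mm up
- mug_rim (a point): bystander: loose white mug, 80 mm across, 90 mm tall, with a side handle reaching 77 mm from its axis, to the left of the tray. Point: centre of its mouth, 90 mm up
- oil_center (a point): bystander: loose amber glass bottle with black cap, 60 mm across, 200 mm tall, to the right of the tray. Point: its centre, 100 mm up
Not all that is in view belongs to the job. What is shaped like the part that bears tin_a_center but blue or pink is not meant.

How it is judged:
By the outcome, as a careful person would: the job done as asked, in the order asked, and still so for the second after the job is handed in, while the arm keeps its last pose, push and grip.
It also fails if it takes over 69 s, if anything falls off the work surface, if the arm or the gripper's body presses on something with over 40 N, if the wrist force passes 120 N, or if a joint passes its speed limit or range.

ROBOT

A 7-joint arm with a two-finger parallel gripper is mounted at the origin on the work surface. World frame = base frame: x ahead of the robot, y to its left, z up, the work surface at z = 0. Lengths are in mm, angles in rad, forces in N, time in s.
With the tool pointing down it reaches from about 350 to 775 mm from the base axis. Payload 3.1 kg.
Tool frame: the origin (TCP) lies midway between the tips of the shut fingers; the grasp point (between the pads) lies 19 mm behind it; y points along the fingers, x is the direction in which the jaws open and shut, and the axes are right-handed (so a half turn about y gives the same grasp; the last joint's range is limited). The gripper opens to 85 mm and grips with 20 to 120 N. Pads are 22 mm wide; open, the fingers measure 114 mm over their backs; the gripper's body (76 mm by 85 mm) begins 54 mm behind the grasp point. The pads swing forward as they close: fully open they stand 13 mm farther back than shut.
Start: joints at [-1.358, 0.311, 0.014, 1.512, -0.004, 1.319, -0.027], TCP at [138.6, 532.266, 231.304] pointing down, gripper open.
Joint ranges: [-2.7, 2.7], [-0.3, 1.91], [-1.27, 1.3], [0.12, 2.57], [-1.44, 4.58], [0.2, 2.03], [-3.05, 3.05]. Speed limits (rad/s): [2.79, 2.79, 3.14, 3.14, 3.14, 3.14, 3.14].

INTERFACE

Orientations are given as [roll, pitch, yaw] about the fixed x, y, z axes, in that order (R = Rz(yaw) Ry(pitch) Rx(roll)).
In Python, from bench import env gives the robot as it stands. The module is installed in compiled form; this text tells all that it offers.
- The arm moves only by the tool jog_arm, never from a script. Its argument "rows" is a list of rows, each a list of 2 entries, a list of its own where there are three numbers: the shift along the tool's x, y, z as a fraction of full scale, then the turn about the tool's y as a fraction of full scale. In form: [[[x, y, z], turn], ...]. A call has 1 to 8 rows; each row shifts and turns the commanded pose from where the row before left it, along the tool's axes as they then stand; what a row does not reach is not made up. Full scale, the value 1, is 150 mm for a shift and 90 degrees for a turn. A row lasts 1/12 s, in which the tool goes at most 41.7 mm and 7.16 degrees, less where a joint would pass 70% of its speed; a pose out of reach is approached as far as the arm can. A call with a number of a shift or a turn outside -1 to 1 is refused whole. A call with a gripper value outside its range is refused whole. "fingers" is the opening, from -1 (shut) to 1 (fully open), so that 0 is half open, set as the call begins (left out, the last holds). The fingers move at their own pace and stop on an object; "force" is the grip in N (left out, the last holds). Time passes only in rows, so rows that do not move let the fingers close. It gives the time, the measured TCP pose, the force and the opening at its end, in the units of the state.
- env.get_obs(): the state, without advancing time (a new reading comes with each control period).
- env.grab_frame(name): name is "scene" or "top" or "wrist"; returns a dict with "pixels" (384x512x3 uint8, red, green, blue), "range_z" (384x512 float32, mm along the optical axis (not along the pixel's ray), 0 where there is no reading), "fovy" (degrees; the focal length in pixels is half the picture's height over the tangent of half this angle, whatever the lens; pixels are square), "cx", "cy" (the principal point, pixels), "D" ([k1, k2, p1, p2, k3] as OpenCV has them; the pictures are not rectified), "position" and "attitude" of the camera in the world; the wrist camera has in their place "hand_eye" (4x4, takes a point from camera to tool coordinates, whose origin is the TCP and whose axes are the tool frame's). Camera axes: x right, y down, z forward; pixel columns grow to the right and rows downward; lengths in mm; the calibration is good to about 2 mm. A picture is of the moment at which its call begins: read the wrist's pose just before it.
- env.hand_in(): hands the job in, once; it reports no verdict.
The state is a dict: "time": time; "joint_positions": joint angles; "dq": joint speeds; "joint_efforts": joint torques, N m; "tcp_pos": TCP position; "eef_rot": TCP orientation; "contact_force": force on the tool from outside, world axes, zero at the start; "torque": the same for the moment, N m; "finger_gap": finger opening in mm.
Only numpy, scipy, OpenCV 4.12 (cv2) and the standard library are available. Lean on these libraries where they do the work, as an engineer would, in place of code of your own. Each camera call takes 0.05 s, during which the arm holds its last target. There are 200 camera calls.

## Working session

There is one attempt and no reset: what is moved stays moved. The work goes in short steps, Python scripts to look and compute and a tool call to move; the robot and the scene stay as the last step left them, time stands still between calls to the robot, and variables do not carry over. Pictures are saved under pics/ and viewed, about 8 in all and at most 12, crops included, and the job is handed in when it is done.

Besides the shell and the picture viewer there is one more tool, called after ">>>" as name(argument=value, ...) on one line, values as JSON. jog_arm: Moves the arm, as the interface text tells. Shift numbers are shares of 150 mm and turn numbers shares of 90 degrees, none past 1 either way. Its arguments: {"type":"object","properties":{"rows":{"type":"array"},"fingers":{"type":"number"},"force":{"type":"number"}},"required":["rows"]}

```bash
mkdir -p pics; cat > h.py <<'E'
import numpy as np, cv2
from bench import env
from scipy.spatial.transform import Rotation as R
def cloud(f):
    h,w=f["range_z"].shape; fl=h/2/np.tan(np.radians(f["fovy"])/2)
    K=np.array([[fl,0,f["cx"]],[0,fl,f["cy"]],[0,0,1]])
    u,v=np.meshgrid(np.arange(w),np.arange(h))
    p=np.stack([u,v],-1).reshape(-1,1,2).astype(float)
    n=cv2.undistortPoints(p,K,np.array(f["D"],float)).reshape(h,w,2)
    z=f["range_z"]
    return np.dstack([n[...,0]*z,n[...,1]*z,z]), n
def rot(a):
    a=np.array(a,float)
    return a if a.shape==(3,3) else R.from_euler('xyz',a).as_matrix()
E
python3 - <<'E'
from h import *
o=env.get_obs(); print({k:np.round(v,3).tolist() for k,v in o.items()})
for n in("top","scene"):
    f=env.grab_frame(n); cv2.imwrite(f"pics/{n}0.png",f["pixels"][...,::-1]); print(n,f["position"],f["attitude"],f["fovy"],f["D"])
    np.savez(f"{n}0.npz",**f)
E
```

```text
{'time': 0.0, 'joint_positions': [-1.358, 0.312, 0.014, 1.513, -0.004, 1.319, -0.027], 'dq': [-0.001, -0.0, 0.002, -0.0, 0.0, -0.001, -0.0], 'joint_efforts': [-0.0, -37.993, 0.146, -23.058, 0.012, 0.014, -0.0], 'tcp_pos': [138.427, 531.536, 230.206], 'eef_rot': [-1.571, 0.002, 1.316], 'contact_force': [0.705, 0.205, 0.72], 'torque': [-0.047, -0.063, 0.013], 'finger_gap': 85.542}
top [ 329.84482047   26.92315285 1310.14909622] [-2.94923331e+00 -2.72167173e-03 -1.54868073e+00] 48.65559708226195 [-0.02736481  0.          0.          0.          0.        ]
scene [ 984.00181716 -514.71511286 1107.04444278] [-2.53888708 -0.00455929  0.66103034] 51.0378610661985 [0.03131073 0.         0.         0.         0.        ]
```

View pics/top0.png

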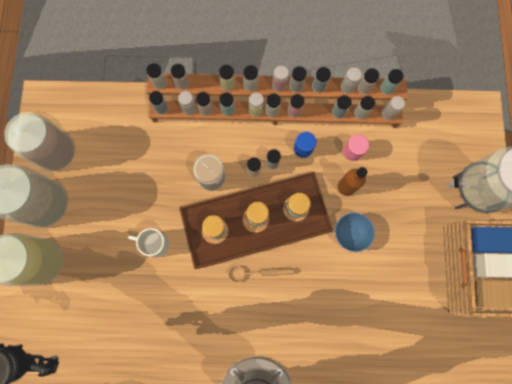

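View pics/scene0.png

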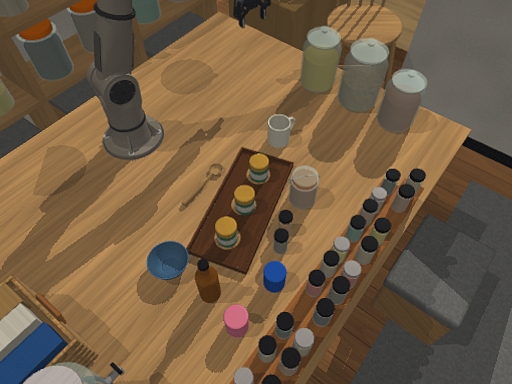

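```bash
python3 - <<'E'
from h import *
f=dict(np.load("top0.npz")); c,n=cloud(f); W=c@rot(f["attitude"]).T+f["position"]
ok=f["range_z"]>0
# heights map clusters
hsv=cv2.cvtColor(f["pixels"],cv2.COLOR_RGB2HSV)
np.save("topW.npy",W)
m=(ok&(W[...,2]>84)&(W[...,2]<100)&(W[...,0]>250)).astype(np.uint8)
k,l,s,ce=cv2.connectedComponentsWithStats(m)
for i in range(1,k):
    if s[i,4]>60:
        p=W[l==i]; (xy,r)=cv2.minEnclosingCircle(p[:,:2].astype(np.float32)); print(ce[i].round(),s[i,4],p.mean(0).round(1),np.round(xy,1),round(r,1),np.median(hsv[l==i],0))
E
```

```text
[164.  86.] 230 [902.2 303.1  97.1] [904.1 303.3] 56.1 [ 12. 155. 155.]
[205.  84.] 443 [912.  178.   97.5] [915.3 172.8] 64.8 [ 12. 157. 132.]
[259.  87.] 528 [907.3   9.9  97.3] [900.7   6.3] 99.9 [ 12. 154. 135.]
[322.  89.] 443 [ 906.2 -183.    96.9] [ 914. -173.] 77.4 [ 12. 155. 133.]
[381.  92.] 424 [ 899.2 -364.6   97. ] [ 910.  -348.2] 97.9 [ 12.  154.5 141. ]
[ 56. 152.] 115 [688.3 614.9  92.4] [703.9 644.2] 63.0 [ 14.  68. 108.]
[273. 155.] 148 [692.3 -35.3  88.5] [692.9 -35.4] 21.1 [14.  24.  41.5]
[253. 163.] 155 [665.9  23.5  89. ] [666.   23.6] 21.7 [14. 24. 42.]
[ 49. 205.] 134 [526.1 616.9  92.4] [537.5 650.2] 73.2 [ 20.  60. 107.]
[471. 202.] 111 [ 562.6 -619.4   89.1] [ 572.1 -634.7] 58.1 [ 19.  35. 101.]
[299. 203.] 363 [ 549.  -112.1   90.7] [ 549.6 -112.3] 31.7 [ 18. 163. 222.]
[257. 212.] 370 [519.5   9.5  90.6] [520.2   9.5] 32.0 [ 18. 162. 223.]
[213. 226.] 379 [477.2 136.8  90.8] [477.7 137.2] 31.8 [ 18. 162. 223.]
[459. 252.] 160 [ 415.6 -571.3   94.5] [ 415.6 -573.1] 89.9 [ 15. 132. 170.]
[143. 239.] 77 [432.6 337.   88.5] [427.5 317.3] 39.7 [ 20.  53. 213.]
[ 47. 262.] 120 [360.5 606.2  92.3] [365.5 635.4] 63.8 [ 23.5  95.  118. ]
[461. 299.] 63 [ 283.1 -569.5   94.2] [ 286.  -568.9] 34.2 [ 15. 133. 171.]
```

The top view shows the tray with three brass lids at px (213,226), (257,212) and (299,203). The blue and pink tins are decoys beyond it, at (305,145) and (356,148). The scene view shows the same layout and the arm off to one side. Next I'll measure the tray, cork discs and bystanders.

```bash
python3 - <<'E'
from h import *
f=dict(np.load("top0.npz")); W=np.load("topW.npy")
hsv=cv2.cvtColor(f["pixels"],cv2.COLOR_RGB2HSV)
roi=(W[...,0]>330)&(W[...,0]<680)&(abs(W[...,1])<260)&(f["range_z"]>0)
m=roi&(W[...,2]>8)&(W[...,2]<26)&(hsv[...,2]<125)
k,l,s,ce=cv2.connectedComponentsWithStats(m.astype(np.uint8)); i=1+np.argmax(s[1:,4])
p=W[l==i]; r=cv2.minAreaRect(p[:,:2].astype(np.float32)); print("tray",r,s[i,4],np.median(hsv[l==i],0))
fl=roi&(W[...,2]>6)&(W[...,2]<17)
for t in [(477.5,137),(520,9.5),(549.4,-112.2)]:
    d=np.hypot(W[...,0]-t[0],W[...,1]-t[1]); a=fl&(d<60)
    b=a&(hsv[...,2]>125); q=W[b]
    print(t,a.sum(),b.sum(),np.percentile(hsv[a][:,2],[10,50,90]), q.min(0).round(),q.max(0).round())
for nm,lo,hi in [("tall",105,230)]:
    m=((W[...,2]>lo)&(W[...,2]<hi)&(W[...,0]>330)&(W[...,0]<780)&(abs(W[...,1])<400)).astype(np.uint8)
    k,l,s,ce=cv2.connectedComponentsWithStats(m)
    for i in range(1,k):
        if s[i,4]>20: print(ce[i].round(),s[i,4],W[l==i].mean(0).round(),W[l==i].min(0).round(),W[l==i].max(0).round())
crop=f["pixels"][160:280,170:345,::-1]; cv2.imwrite("pics/crop.png",cv2.resize(crop,None,fx=4,fy=4,interpolation=cv2.INTER_CUBIC))
E
```

```text
tray ((510.171875, 13.589508056640625), (195.58718872070312, 435.7710876464844), 16.65903091430664) 6124 [ 11. 151. 101.]
(477.5, 137) 746 191 [ 81.  104.  185.5] [430.  99.   6.] [520. 179.  17.]
(520, 9.5) 723 221 [ 81. 103. 158.] [469. -26.   6.] [567.  51.  17.]
(549.4, -112.2) 689 157 [ 80. 102. 149.] [ 506. -156.    6.] [599. -75.  17.]
[208. 168.] 644 [640. 155. 123.] [601. 116. 105.] [682. 197. 132.]
[356. 177.] 399 [ 615. -265.  150.] [ 591. -300.  106.] [ 650. -241.  204.]
```

View pics/crop.png

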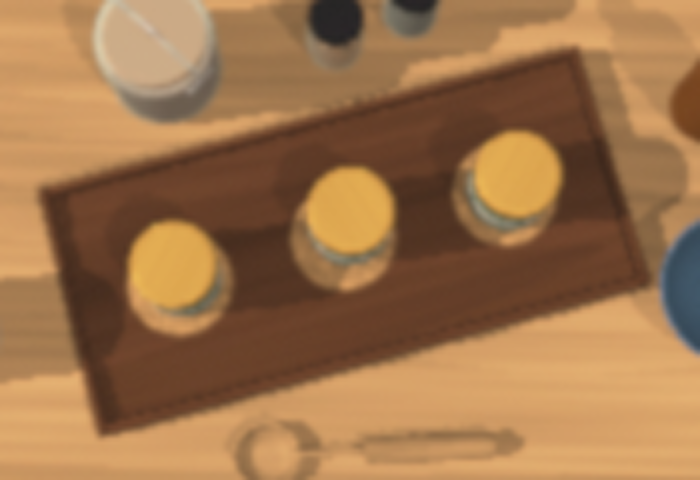

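The crop shows the tins standing on their discs, with lids at crop px (172,265), (350,210) and (517,173). Each has a small offset from its disc centre. The tray centre is about (510,14), yaw 16.7°. I'll turn the jaws across the tray and travel above the left tin.

>>> jog_arm(rows=[[[0,0,0],0.0778],[[0,0,0],0.0778],[[0,0,0],0.0778],[[0,0,0],0.0778],[[0,0,0],0.0778],[[0,0,0],0.0778],[[0,0,0],0.0778],[[0,0,0],0.0778]], fingers=1, force=40)

```text
time: 0.77
tcp_pos: [138.5, 531.8, 230.6]
eef_rot: [-1.572, 0.001, 0.332]
contact_force: [0.7, -0.8, -0.7]
finger_gap: 85.5
```

>>> jog_arm(rows=[[[0,0,0],0.03],[[0.088,0,-0.198],0],[[0.088,0,-0.198],0],[[0.088,0,-0.198],0],[[0.088,0,-0.198],0],[[0.088,0,-0.198],0],[[0.088,0,-0.198],0],[[0.088,0,-0.198],0]])

```text
time: 1.43
tcp_pos: [287.3, 358.0, 230.9]
eef_rot: [-1.571, 0.001, 0.292]
contact_force: [-0.4, 0.7, 0.2]
finger_gap: 85.3
```

>>> jog_arm(rows=[[[0.088,0,-0.198],0],[[0.088,0,-0.198],0],[[0.088,0,-0.198],0],[[0.088,0,-0.198],0],[[0.088,0,-0.198],0],[[0.088,0,-0.198],0],[[0,0,0],0],[[0,0,0],0]])

```text
time: 2.1
tcp_pos: [414.8, 209.5, 231.1]
eef_rot: [-1.571, 0.0, 0.286]
contact_force: [-0.8, 0.8, 0.0]
finger_gap: 85.4
```

>>> jog_arm(rows=[[[0.088,0,-0.194],0],[[0.088,0,-0.194],0],[[0.088,0,-0.193],0],[[0,0.18,0],0],[[0,0.18,0],0],[[0,0.18,0],0],[[0,0,0],0],[[0,0,0],0]])

```text
time: 2.77
tcp_pos: [474.9, 140.8, 149.1]
eef_rot: [-1.57, 0.004, 0.294]
contact_force: [0.3, 0.7, 1.2]
finger_gap: 85.3
```

```bash
cat >> h.py <<'E'
def look(name):
    o=env.get_obs(); f=env.grab_frame("wrist")
    cv2.imwrite(f"pics/{name}.png",f["pixels"][...,::-1])
    c,n=cloud(f); H=np.array(f["hand_eye"]); T=c@H[:3,:3].T+H[:3,3]
    W=T@rot(o["eef_rot"]).T+o["tcp_pos"]
    hsv=cv2.cvtColor(f["pixels"],cv2.COLOR_RGB2HSV)
    m=((f["range_z"]>0)&(W[...,2]>82)&(W[...,2]<100)&(hsv[...,0]<28)&(hsv[...,1]>100)&(hsv[...,2]>110)).astype(np.uint8)
    k,l,s,ce=cv2.connectedComponentsWithStats(m)
    for i in range(1,k):
        if s[i,4]>200:
            p=W[l==i]; xy,r=cv2.minEnclosingCircle(p[:,:2].astype(np.float32)); t=T[l==i].mean(0)
            print("lid",ce[i].round(),s[i,4],np.round(xy,1),round(r,1),p[:,2].mean().round(1),"tool",t.round(1))
def weigh(n=12):
    F=[];E=[]
    for _ in range(n):
        o=env.get_obs(); F.append(o["contact_force"]); E.append(o["joint_efforts"]); env.grab_frame("wrist")
    o=env.get_obs(); F=np.array(F);print("t",o["time"],"F",F.mean(0).round(3),"sd",F.std(0).round(2),"eff",np.mean(E,0).round(3),"tcp",np.round(o["tcp_pos"],1),"gap",o["finger_gap"])
E
python3 -c "
from h import *
look('w1'); weigh(12)"
```

```text
lid [260. 212.] 5149 [477.5 136.7] 32.0 92.1 tool [ 1.3 57.  -2.3]
t 3.4167 F [0.035 0.02  0.171] sd [0.34 0.32 0.32] eff [-4.9000e-02 -3.1032e+01  3.4200e+00 -2.0822e+01  3.0000e-03  1.3000e-02
 -2.0000e-03] tcp [476.8 139.6 150.4] gap 85.43682045347872
```

View pics/w1.png

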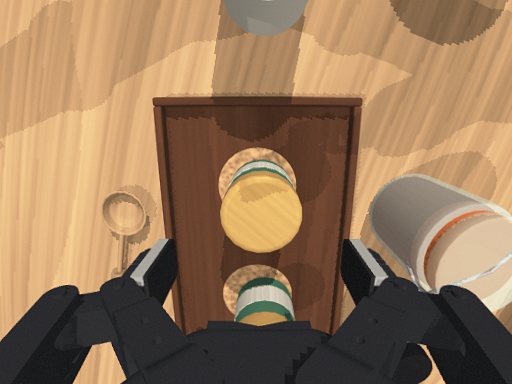

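The wrist view shows the left lid at px (260,212), roughly centred between the pads, with nothing under the fingers. I'll shift 2.5 mm, descend and grip.

>>> jog_arm(rows=[[[0.006,0.1,-0.016],0],[[0,0.13,0],0],[[0,0.13,0],0],[[0,0.13,0],0],[[0,0.13,0],0],[[0,0.1,0],0],[[0,0.04,0],0],[[0,0,0],0]])

```text
time: 4.08
tcp_pos: [477.0, 137.1, 34.9]
eef_rot: [-1.571, 0.004, 0.291]
contact_force: [-0.3, 0.3, 0.8]
finger_gap: 85.4
```

>>> jog_arm(rows=[[[0,0,0],0],[[0,0,0],0],[[0,0,0],0],[[0,0,0],0],[[0,0,0],0],[[0,0,0],0],[[0,0,0],0],[[0,0,0],0]], fingers=-1, force=40)

```text
time: 4.75
tcp_pos: [479.1, 137.7, 37.6]
eef_rot: [-1.57, -0.002, 0.291]
contact_force: [-1.8, 0.5, 6.0]
finger_gap: 63.6
```

>>> jog_arm(rows=[[[0,-0.03,0],0],[[0,-0.06,0],0],[[0,-0.06,0],0],[[0,-0.06,0],0],[[0,-0.06,0],0],[[0,-0.03,0],0],[[0,0,0],0],[[0,0,0],0]])

```text
time: 5.42
tcp_pos: [478.5, 137.7, 81.7]
eef_rot: [-1.571, -0.001, 0.291]
contact_force: [0.5, 0.1, -2.5]
finger_gap: 63.6
```

```bash
python3 -c "
from h import *
[env.grab_frame('wrist') for _ in range(4)]; weigh(12); print(env.get_obs()['eef_rot'])"
```

```text
t 6.2167 F [-0.32   0.202 -2.578] sd [0.36 0.53 0.46] eff [-3.0000e-03 -3.4594e+01  4.4430e+00 -1.9610e+01  1.5000e-02  5.0000e-03
  0.0000e+00] tcp [478.4 137.6  81.3] gap 63.79139604152602
[-1.57078315e+00 -5.68406506e-05  2.91341516e-01]
```

>>> jog_arm(rows=[[[-0.02,0.02,0.01],0],[[0,0.06,0],0],[[0,0.06,0],0],[[0,0.06,0],0],[[0,0.04,0],0],[[0,0.025,0],0],[[0,0.015,0],0],[[0,0.007,0],0]])

```text
time: 6.88
tcp_pos: [474.9, 138.0, 37.7]
eef_rot: [-1.571, 0.001, 0.291]
contact_force: [0.7, 0.1, -1.5]
finger_gap: 63.7
```

>>> jog_arm(rows=[[[0,0.004,0],0],[[0,0.004,0],0],[[0,0.003,0],0],[[0,0,0],0],[[0,0,0],0]])

```text
time: 7.3
tcp_pos: [474.9, 138.0, 37.6]
eef_rot: [-1.57, 0.0, 0.291]
contact_force: [-2.6, -0.3, 4.9]
finger_gap: 63.9
```

Contact is made with +5 N, so the tin is seated. Now I'll release it and rise.

>>> jog_arm(rows=[[[0,0,0],0],[[0,0,0],0],[[0,0,0],0],[[0,0,0],0],[[0,0,0],0],[[0,0,0],0],[[0,0,0],0],[[0,0,0],0]], fingers=1)

```text
time: 7.97
tcp_pos: [475.1, 138.1, 36.6]
eef_rot: [-1.571, -0.0, 0.291]
contact_force: [-0.1, -0.0, 0.2]
finger_gap: 85.3
```

>>> jog_arm(rows=[[[0,-0.03,0],0],[[0,-0.1,0],0],[[0,-0.15,0],0],[[0,-0.15,0],0],[[0,-0.15,0],0],[[0,-0.15,0],0],[[0,-0.03,0],0],[[0,0,0],0]])

```text
time: 8.63
tcp_pos: [476.6, 138.5, 152.6]
eef_rot: [-1.57, -0.005, 0.291]
contact_force: [-0.0, 0.1, -1.0]
finger_gap: 85.5
```

```bash
python3 -c "
from h import *
look('w2'); print(env.get_obs()['tcp_pos'],env.get_obs()['eef_rot'])"
```

```text
lid [256. 206.] 5060 [474.9 137.4] 32.0 92.1 tool [-2.2 60.5  1.7]
lid [262. 319.] 361 [512.9  31.1] 21.8 87.8 tool [   2.8   64.8 -107.3]
[475.32890485 138.3056462  151.01844444] [-1.57038807e+00 -1.34043994e-03  2.91432257e-01]
```

>>> jog_arm(rows=[[[0.008,0,-0.15],0],[[0.008,0,-0.2],0],[[0.008,0,-0.2],0],[[0.008,0,-0.2],0],[[0.009,0,-0.157],0],[[0,0,0],0],[[0,0,0],0],[[0,0,0],0]])

```text
time: 9.35
tcp_pos: [518.9, 10.4, 149.1]
eef_rot: [-1.569, 0.003, 0.292]
contact_force: [-0.0, 0.0, -0.6]
finger_gap: 85.2
```

```bash
python3 -c "
from h import *
look('w3'); weigh(12)"
```

```text
lid [251.  29.] 5370 [475.3 136.5] 31.9 92.2 tool [ -5.2  57.1 124.2]
lid [260. 209.] 5189 [520.    8.9] 32.0 92.2 tool [ 0.8 57.   0.5]
lid [254. 316.] 689 [545.3 -96. ] 26.4 89.0 tool [  -4.3   60.  -100.1]
t 10.0 F [-0.088 -0.07  -0.114] sd [0.42 0.47 0.72] eff [ 1.1200e-01 -3.3249e+01  4.6790e+00 -2.0973e+01  2.0000e-02  4.0000e-03
 -1.0000e-03] tcp [520.    9.6 150.7] gap 85.49385361562285
```

>>> jog_arm(rows=[[[0,0.1,-0.003],0],[[0,0.13,0],0],[[0,0.13,0],0],[[0,0.13,0],0],[[0,0.13,0],0],[[0,0.1,0],0],[[0,0.04,0],0],[[0,0,0],0]])

```text
time: 10.67
tcp_pos: [518.8, 9.1, 35.2]
eef_rot: [-1.57, 0.003, 0.291]
contact_force: [-0.4, 0.0, -0.3]
finger_gap: 85.3
```

>>> jog_arm(rows=[[[0,0,0],0],[[0,0,0],0],[[0,0,0],0],[[0,0,0],0],[[0,0,0],0],[[0,0,0],0],[[0,0,0],0],[[0,0,0],0]], fingers=-1, force=40)

```text
time: 11.33
tcp_pos: [521.0, 8.9, 38.0]
eef_rot: [-1.571, -0.002, 0.291]
contact_force: [-1.1, -0.2, 5.5]
finger_gap: 64.3
```

>>> jog_arm(rows=[[[0,-0.03,0],0],[[0,-0.06,0],0],[[0,-0.06,0],0],[[0,-0.06,0],0],[[0,-0.06,0],0],[[0,-0.03,0],0],[[0,0,0],0],[[0,0,0],0]])

```text
time: 12.0
tcp_pos: [520.3, 9.2, 82.0]
eef_rot: [-1.571, -0.001, 0.291]
contact_force: [-0.5, 0.6, -4.2]
finger_gap: 63.8
```

```bash
python3 -c "
from h import *
[env.grab_frame('wrist') for _ in range(4)]; weigh(12); print(env.get_obs()['eef_rot'])"
```

```text
t 12.8 F [ 0.26   0.023 -4.097] sd [0.4  0.47 0.38] eff [-4.0000e-03 -3.7282e+01  5.7220e+00 -2.0337e+01  1.6000e-02  5.0000e-03
  0.0000e+00] tcp [520.2   9.1  81.6] gap 63.89667114268721
[-1.57083183e+00 -6.62275733e-05  2.91268655e-01]
```

>>> jog_arm(rows=[[[-0.02,0.01,0.015],0],[[-0.02,0.05,0.015],0],[[0,0.06,0],0],[[0,0.06,0],0],[[0,0.05,0],0],[[0,0.03,0],0],[[0,0.017,0],0],[[0,0.01,0],0]])

```text
time: 13.47
tcp_pos: [512.6, 11.6, 38.1]
eef_rot: [-1.571, 0.002, 0.291]
contact_force: [-4.5, -0.1, 6.0]
finger_gap: 63.9
```

>>> jog_arm(rows=[[[0,0.004,0],0],[[0,0.004,0],0],[[0,0.003,0],0],[[0,0,0],0],[[0,0,0],0]])

```text
time: 13.88
tcp_pos: [512.7, 11.6, 38.1]
eef_rot: [-1.57, 0.0, 0.291]
contact_force: [-5.5, -0.4, 5.2]
finger_gap: 63.8
```

>>> jog_arm(rows=[[[0,0,0],0],[[0,0,0],0],[[0,0,0],0],[[0,0,0],0],[[0,0,0],0],[[0,0,0],0],[[0,0,0],0],[[0,0,0],0]], fingers=1)

```text
time: 14.55
tcp_pos: [513.2, 11.7, 36.9]
eef_rot: [-1.571, -0.0, 0.291]
contact_force: [-0.2, -0.6, 0.1]
finger_gap: 85.4
```

>>> jog_arm(rows=[[[0,-0.03,0],0],[[0,-0.1,0],0],[[0,-0.15,0],0],[[0,-0.15,0],0],[[0,-0.15,0],0],[[0,-0.15,0],0],[[0,-0.03,0],0],[[0,0,0],0]])

```text
time: 15.22
tcp_pos: [514.7, 11.6, 153.0]
eef_rot: [-1.571, -0.005, 0.291]
contact_force: [-0.0, 0.3, -0.4]
finger_gap: 85.6
```

```bash
python3 -c "
from h import *
look('w4'); print(env.get_obs()['tcp_pos'],env.get_obs()['eef_rot'])"
```

```text
lid [256.  31.] 5649 [475.2 136.2] 32.0 92.3 tool [ -2.2  60.6 123.7]
lid [256. 204.] 5061 [512.5  11.6] 31.9 92.2 tool [-2.3 60.8  2.9]
lid [257. 316.] 734 [545.6 -97.2] 27.3 89.3 tool [  -1.7   63.7 -102.9]
[513.43476462  11.82015717 151.35102831] [-1.57072175e+00 -1.46860101e-03  2.91423470e-01]
```

View pics/w4.png

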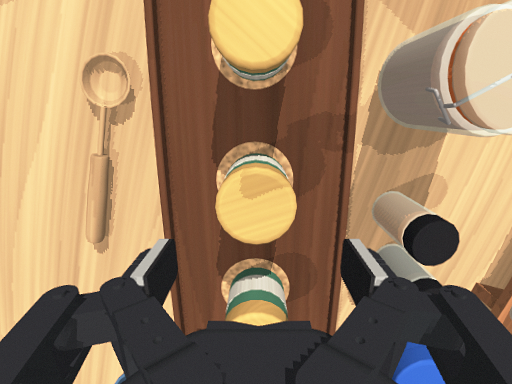

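The picture shows the middle tin upright on its cork at px (256,204), and the left tin standing above it at (256,31). On to the right tin.

>>> jog_arm(rows=[[[0,0,-0.15],0],[[0,0,-0.19],0],[[0,0,-0.19],0],[[0,0,-0.19],0],[[0,0,-0.14],0],[[0,0,0],0],[[0,0,0],0],[[0,0,0],0]])

```text
time: 15.93
tcp_pos: [549.2, -110.6, 149.3]
eef_rot: [-1.568, 0.003, 0.292]
contact_force: [0.1, -0.3, -0.6]
finger_gap: 85.3
```

```bash
python3 -c "
from h import *
look('w5'); weigh(12)"
```

```text
lid [259.  34.] 6237 [512.9  10.7] 31.9 92.3 tool [  0.2  57.3 120.9]
lid [259. 210.] 5181 [ 549.8 -113. ] 32.0 92.1 tool [ 0.1 57.2 -0.2]
t 16.5833 F [ 0.182  0.167 -0.011] sd [0.23 0.4  0.54] eff [ 1.1400e-01 -3.7372e+01  6.1420e+00 -2.1064e+01  1.9000e-02  4.0000e-03
 -1.0000e-03] tcp [ 550.2 -111.8  151. ] gap 85.29266011155529
```

>>> jog_arm(rows=[[[0,0.1,-0.005],0],[[0,0.13,0],0],[[0,0.13,0],0],[[0,0.13,0],0],[[0,0.13,0],0],[[0,0.1,0],0],[[0,0.04,0],0],[[0,0,0],0]])

```text
time: 17.25
tcp_pos: [549.1, -112.2, 35.4]
eef_rot: [-1.569, 0.003, 0.291]
contact_force: [-0.1, 0.9, -0.4]
finger_gap: 85.6
```

>>> jog_arm(rows=[[[0,0,0],0],[[0,0,0],0],[[0,0,0],0],[[0,0,0],0],[[0,0,0],0],[[0,0,0],0],[[0,0,0],0],[[0,0,0],0]], fingers=-1, force=40)

```text
time: 17.92
tcp_pos: [551.6, -113.1, 38.4]
eef_rot: [-1.572, -0.003, 0.291]
contact_force: [0.5, 0.2, 6.5]
finger_gap: 63.8
```

>>> jog_arm(rows=[[[0,-0.03,0],0],[[0,-0.06,0],0],[[0,-0.06,0],0],[[0,-0.06,0],0],[[0,-0.06,0],0],[[0,-0.03,0],0],[[0,0,0],0],[[0,0,0],0]])

```text
time: 18.58
tcp_pos: [550.6, -112.5, 82.3]
eef_rot: [-1.571, -0.001, 0.291]
contact_force: [0.5, 0.3, -1.9]
finger_gap: 64.1
```

```bash
python3 -c "
from h import *
[env.grab_frame('wrist') for _ in range(4)]; weigh(12); print(env.get_obs()['eef_rot'])"
```

```text
t 19.3833 F [-0.085  0.224 -1.603] sd [0.46 0.39 0.43] eff [-4.0000e-03 -4.0146e+01  6.9030e+00 -1.9868e+01  1.3000e-02  5.0000e-03
  0.0000e+00] tcp [ 550.4 -112.5   81.9] gap 63.94538138152796
[-1.57076808e+00  1.03195378e-07  2.91353105e-01]
```

The measured weights are left 2.7 N, middle 4.0 N and right 1.6 N, so the middle tin is the heaviest. I'll set the right one back.

>>> jog_arm(rows=[[[-0.014,0.02,0.01],0],[[0,0.06,0],0],[[0,0.06,0],0],[[0,0.06,0],0],[[0,0.04,0],0],[[0,0.025,0],0],[[0,0.013,0],0],[[0,0.005,0],0]])

```text
time: 20.05
tcp_pos: [547.8, -111.7, 38.9]
eef_rot: [-1.571, 0.001, 0.291]
contact_force: [-0.6, -0.3, -1.4]
finger_gap: 64.1
```

>>> jog_arm(rows=[[[0,0.004,0],0],[[0,0.004,0],0],[[0,0.003,0],0],[[0,0.002,0],0],[[0,0,0],0],[[0,0,0],0]])

```text
time: 20.55
tcp_pos: [548.3, -111.8, 38.4]
eef_rot: [-1.571, -0.001, 0.291]
contact_force: [-2.0, 0.8, 5.1]
finger_gap: 63.8
```

>>> jog_arm(rows=[[[0,0,0],0],[[0,0,0],0],[[0,0,0],0],[[0,0,0],0],[[0,0,0],0],[[0,0,0],0],[[0,0,0],0],[[0,0,0],0]], fingers=1)

```text
time: 21.22
tcp_pos: [547.9, -111.7, 37.4]
eef_rot: [-1.571, 0.0, 0.291]
contact_force: [0.0, -0.3, 0.6]
finger_gap: 85.9
```

>>> jog_arm(rows=[[[0,-0.03,0],0],[[0,-0.1,0],0],[[0,-0.15,0],0],[[0,-0.15,0],0],[[0,-0.15,0],0],[[0,-0.15,0],0],[[0,-0.03,0],0],[[0,0,0],0]])

```text
time: 21.88
tcp_pos: [549.5, -112.3, 153.8]
eef_rot: [-1.573, -0.005, 0.291]
contact_force: [0.3, 0.0, 0.1]
finger_gap: 85.1
```

>>> jog_arm(rows=[[[0,0,0.15],0],[[0,0,0.19],0],[[0,0,0.19],0],[[0,0,0.19],0],[[0,0,0.133],0],[[0,0,0],0],[[0,0,0],0],[[0,0,0],0]])

```text
time: 22.55
tcp_pos: [510.7, 9.8, 150.7]
eef_rot: [-1.572, 0.002, 0.29]
contact_force: [-0.3, -0.4, 0.3]
finger_gap: 85.4
```

```bash
python3 -c "
from h import *
[env.grab_frame('wrist') for _ in range(4)];look('w6'); weigh(6)"
```

```text
lid [261.  30.] 5465 [475.  136.5] 31.8 92.2 tool [  1.5  59.  124.1]
lid [261. 203.] 5157 [512.6  11.6] 32.0 92.1 tool [ 1.9 59.2  4.3]
lid [259. 315.] 852 [544.4 -97.7] 28.5 89.5 tool [   0.8   62.  -100.5]
t 23.1 F [0.063 0.12  0.53 ] sd [0.33 0.41 0.28] eff [ 3.7000e-02 -3.2216e+01  4.4960e+00 -2.0979e+01  1.7000e-02  1.0000e-03
  1.0000e-03] tcp [511.2  10.7 151.5] gap 85.39854649550688
```

View pics/w6.png

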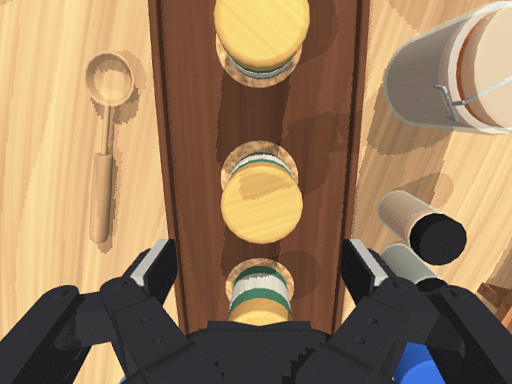

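All three tins stand upright on their discs, with the middle one at px (261,203), nearly centred in the jaws. I'll grip it and raise it about 160 mm.

>>> jog_arm(rows=[[[0.01,0.1,0.006],0],[[0,0.13,0],0],[[0,0.13,0],0],[[0,0.13,0],0],[[0,0.13,0],0],[[0,0.1,0],0],[[0,0.04,0],0],[[0,0,0],0]])

```text
time: 23.77
tcp_pos: [511.0, 12.2, 36.1]
eef_rot: [-1.57, 0.003, 0.291]
contact_force: [-0.1, 0.2, -0.7]
finger_gap: 85.3
```

>>> jog_arm(rows=[[[0,0,0],0],[[0,0,0],0],[[0,0,0],0],[[0,0,0],0],[[0,0,0],0],[[0,0,0],0],[[0,0,0],0],[[0,0,0],0]], fingers=-1, force=45)

```text
time: 24.43
tcp_pos: [513.2, 12.0, 39.0]
eef_rot: [-1.571, -0.002, 0.291]
contact_force: [-1.8, 0.0, 4.9]
finger_gap: 63.7
```

>>> jog_arm(rows=[[[0,-0.03,0],0],[[0,-0.06,0],0],[[0,-0.09,0],0],[[0,-0.1,0],0],[[0,-0.1,0],0],[[0,-0.1,0],0],[[0,-0.1,0],0],[[0,-0.1,0],0]])

```text
time: 25.1
tcp_pos: [511.8, 12.2, 140.3]
eef_rot: [-1.57, 0.001, 0.291]
contact_force: [0.0, 0.0, -3.2]
finger_gap: 63.9
```

>>> jog_arm(rows=[[[0,-0.1,0],0],[[0,-0.1,0],0],[[0,-0.08,0],0],[[0,-0.05,0],0],[[0,-0.03,0],0],[[0,0,0],0],[[0,0,0],0],[[0,0,0],0]])

```text
time: 25.77
tcp_pos: [511.6, 12.3, 192.6]
eef_rot: [-1.57, 0.002, 0.291]
contact_force: [0.3, 0.3, -3.8]
finger_gap: 63.7
```

```bash
python3 -c "
from h import *
[env.grab_frame('wrist') for _ in range(8)]; weigh(8); print(env.get_obs()['eef_rot'],env.get_obs()['dq'])
f=env.grab_frame('scene'); cv2.imwrite('pics/s2.png',f['pixels'][...,::-1])"
```

```text
t 26.5667 F [-0.031 -0.19  -4.072] sd [0.47 0.57 0.49] eff [-1.0000e-03 -3.3075e+01  4.3720e+00 -2.3545e+01  1.8000e-02  1.0000e-03
 -0.0000e+00] tcp [512.4  12.2 193.5] gap 63.64752809138838
[-1.57075975e+00 -6.91957405e-05  2.91326007e-01] [-1.28570914e-03  1.09787957e-03 -7.73720274e-04  8.58385098e-04
  5.57813197e-04 -4.23877393e-04  2.57107414e-05]
```

View pics/s2.png

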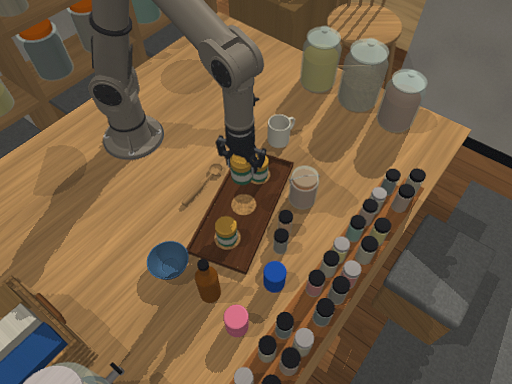

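The scene shows the middle tin held above its empty cork at px (244,204). The other two stand at (260,170) and (227,235), and nothing else has moved. Base height is about 12 + 155 = 167 mm.

```bash
python3 -c "
from bench import env
print(env.hand_in())"
```

```text
the job is handed in; nothing more can be done
None
```

The middle tin is the heaviest. The arm is holding it upright and still over the tray, its base about 165 mm above the worktop. I handed the job in at about 27 s of the 69 s allowed.

- **Weighing:** I lifted each tin about 44 mm, left to right, and set each back on its cork disc. Left came to about 2.7 N (0.28 kg), middle 4.0 N (0.41 kg) and right 1.6 N (0.16 kg). The reading while holding the middle tin at the end was 4.1 N, without taking off the empty-gripper reading.
- **Final hold:** The gripper opening was steady at 63.6 mm, there was no measurable tilt, and the joints were at rest.
- **The other tins:** The last scene picture shows the left and right tins standing on their discs and the other objects where they were. I nudged each tin a few millimetres towards its disc centre as I set it down.
- **Checks:** None failed. Two readings fell slightly outside what you gave, both small enough to be measurement noise. The right tin weighed just under the stated 0.17 kg, and the middle tin's lead over the left is right at the stated 0.13 kg.

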